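# Close up the pump filter box

## Task

Close up the pump's filter box after service: lay the filter cartridge flat in the open box with its grip rib up, then seat the cover plate over the two locating pins so that it lies flat on the rim all round with its handle up, and last swing the hold-down arm over the cover as far as its stop. Leave the beaker, the jar and the wrench where they are.

Things in the scene. Friction and masses are not known exactly. Their poses are not given: they have to be found in the camera images.
- housing: Grey painted filter box, open on top, fixed: 190 (its x) by 110 (its y) by 62 mm high. Origin: centre of its underside, at bench height; z up. Two steel locating pins, 10 mm in diameter with tapered tips, stand on the end rims at x = +80 and -80 mm, y = 0; their tips are 80 mm above the bench, the rim 62 mm. Two brass hose stubs stick out 26 mm from the +x end.
- chamber (a point): Centre of the floor of the box's open chamber, 8 mm above the bench on the box's axis. The chamber is 130 (along the box's x) by 92 mm and 54 mm deep.
- cover: Loose aluminium cover plate, 186 (its x) by 106 by 6 mm, 0.2 to 0.5 kg, lying handle up. Origin: centre of its underside. Two 14 mm through holes at x = +80 and -80 mm, y = 0 fit the pins with 2 mm play each way; either way round fits. Mid-plate a black bow handle along x, 54 mm long, 16 mm thick; grip its bar, 26 to 41 mm above the underside. Seated, the underside is 62 mm above the bench.
- cartridge: Loose white filter cartridge with grey pleats, lying rib up, 0.1 to 0.2 kg: body 100 (its x) by 56 by 26 mm high; on top a grip rib along x, 64 mm long, 12 mm thick, 24 mm high (50 mm in all). Origin: centre of its underside. Fits the chamber lengthwise only, either way round, 15 mm to spare at each end; inside, the rib ends 4 mm below the rim, so open the fingers only a little there.
- latch (a joint): Angle (rad) of the steel hold-down arm about its upright pivot. 0: closed, at its stop, pointing along the box's -y across the cover; grows counterclockwise seen from above; 1.57: along the box's +x, beside it; stop at 2.4. Light friction (1.3 N at the knob). Arm 60 mm long, 16 mm wide, underside 70 mm above the bench, 2 mm over a seated cover.
- latch_pivot (a point): Axis of the arm's upright pivot, at bench height: x = +50, y = +72 mm in the box's frame, on a bracket at the box's +y side.
- latch_knob (a point): Centre of the top of the upright white round knob on the hold-down arm, 20 mm in diameter and 30 mm high (from 79 to 109 mm above the bench), 48 mm from the pivot. The arm stays where it is left; push the knob or pinch it from above; a cover not seated blocks the arm.
- beaker: Glass beaker, 72 mm wide, 85 mm high, a bystander. Origin: centre of its underside.
- jar: Amber jar, 68 mm wide, about 100 mm high, a bystander. Origin: centre of its underside.
- wrench: Steel wrench, 170 mm long, lying on the bench, a bystander.

How it is judged:
By the outcome, as a careful person would: the job done as asked, in the order asked, and still so for the second after the job is handed in, with the robot touching nothing.
It also fails if it takes over 67 s, if anything falls off the work surface, if the arm or the gripper's body presses on something with over 40 N, if the wrist force passes 120 N, or if a joint passes its speed limit or range.

## Robot

A 6-joint arm with a two-finger parallel gripper is mounted at the origin on the work surface. World frame = base frame: x ahead of the robot, y to its left, z up, the work surface at z = 0. Lengths are in mm, angles in rad, forces in N, time in s.
With the tool pointing down it reaches from about 350 to 775 mm from the base axis. Payload 7.3 kg.
Tool frame: the origin (TCP) lies at the very end of the fingers, on their centre line; the grasp point (between the pads) lies 19 mm behind it; z points along the fingers, y is the line along which they close (so a half turn about z gives the same grasp; the last joint's range is limited). The gripper opens to 92 mm and grips with 3 to 60 N. Pads are 19 mm wide; open, the fingers measure 130 mm over their backs; the gripper's body (75 mm by 190 mm) begins 47 mm behind the grasp point.
Start: joints at [-1.459, 0.342, 1.524, -0, 1.275, -0.146], TCP at [133.873, -507.664, 226.741] pointing down, gripper open.
Joint ranges: [-2.53, 2.53], [-0.77, 2.02], [0.04, 2.7], [-1, 4.14], [0.28, 2.66], [-3.11, 3.11]. Speed limits (rad/s): [2.57, 2.57, 3.14, 3.14, 3.14, 3.14].

## Interface

Orientations are given as [roll, pitch, yaw] about the fixed x, y, z axes, in that order (R = Rz(yaw) Ry(pitch) Rx(roll)).
In Python, from plant import bot gives the robot as it stands.
- The arm moves only by the tool jog_arm, never from a script. Its argument "targets" is a list of rows, each an object with "xyz": the shift along the tool's x, y, z as a fraction of full scale, a list of three; "spin": the turn about the tool's z as a fraction of full scale. In form: [{"xyz": [x, y, z], "spin": spin}, ...]. A call has exactly 10 rows; each row shifts and turns the commanded pose from where the row before left it, along the tool's axes as they then stand; what a row does not reach is not made up. Full scale, the value 1, is 80 mm for a shift and 0.1 rad for a turn. A row lasts 1/8 s, in which the tool goes at most 62.5 mm and 10.7 degrees, less where a joint would pass 70% of its speed; a pose out of reach is approached as far as the arm can. A call with a number of a shift or a turn outside -1 to 1 is refused whole. A call with a gripper value outside its range is refused whole. "gripper" is the opening in per cent of the stroke, from 0 (shut) to 100 (fully open), set as the call begins (left out, the last holds). The fingers move at their own pace and stop on an object; the grip force is fixed at half the most. Time passes only in rows, so rows that do not move let the fingers close, or fill a call up. It gives the time, the measured TCP pose, the force, the opening and the grip force at its end, in the units of the state.
- bot.get_obs(): the state, without advancing time (a new reading comes with each control period).
- bot.capture(name): name is "scene" or "top"; returns the picture (384x512x3 uint8, blue, green, red); there is no depth.
- bot.get_calibration(name): a dict with "vfov" (degrees; the focal length in pixels is half the picture's height over the tangent of half this angle, whatever the lens; pixels are square), "cx", "cy" (the principal point, pixels), "eye" and "rotation" of the camera in the world. Camera axes: x right, y down, z forward; pixel columns grow to the right and rows downward; lengths in mm; the calibration is good to about 2 mm. A picture is of the moment at which its call begins. get_calibration takes no time and is no camera call.
- bot.close_job(): hands the job in; it is judged then, once.
The state is a dict: "time": time; "joint_positions": joint angles; "dq": joint speeds; "tau": joint torques, N m; "tool_pos": TCP position; "tcp_rot": TCP orientation; "contact_force": force on the tool from outside, world axes, zero at the start; "moment": the same for the moment, N m; "grip_width": finger opening in mm; "finger_force": force on a finger pad.
Only numpy, scipy, OpenCV 4.12 (cv2) and the standard library are available. Lean on these libraries where they do the work, as an engineer would, in place of code of your own. Each camera call takes 0.05 s, during which the arm holds its last target. There are 200 camera calls.

## Working session

There is one attempt and no reset: what is moved stays moved. The work goes in short steps, Python scripts to look and compute and a tool call to move; the robot and the scene stay as the last step left them, time stands still between calls to the robot, and variables do not carry over. Pictures are saved under pics/ and viewed, at most 12 in all, crops included, and the job is handed in when it is done.

Besides the shell and the picture viewer there is one more tool, called after "Emit:" in YAML: its name, and indented under it one key for each argument. jog_arm: Moves the arm, as the interface text tells. Shift numbers are shares of 80 mm and turn numbers shares of 0.1 rad, none past 1 either way. Its arguments: {"type":"object","properties":{"targets":{"type":"array","items":{"type":"object","properties":{"xyz":{"type":"array","items":{"type":"number"}},"spin":{"type":"number"}}}},"gripper":{"type":"number"}},"required":["targets"]}

```bash
mkdir -p pics; ls; python3 - <<'E'
from plant import bot
import cv2
for n in ("scene","top"):
    im=bot.capture(n); cv2.imwrite(f"pics/{n}0.png",im)
    c=bot.get_calibration(n); print(n,c)
o=bot.get_obs(); print(o)
E
```

```text
pics
scene {'vfov': 46.36577545228285, 'cx': 254.318838293166, 'cy': 196.59180479394269, 'eye': array([1236.59940098,  413.27495091,  795.31742488]), 'rotation': array([-2.33978422, -0.00410198,  2.14580813])}
top {'vfov': 48.23701965204286, 'cx': 253.9443441845976, 'cy': 196.91709178466266, 'eye': array([ 494.28163132,  -14.28466856, 1299.81378765]), 'rotation': array([-3.04682639, -0.00446391, -1.54190142])}
{'time': 0.1, 'joint_positions': array([-1.45897072e+00,  3.42634587e-01,  1.52491658e+00,  1.42775323e-05,
        1.27538996e+00, -1.46017272e-01]), 'dq': array([ 0.00014701, -0.00233096, -0.0016659 , -0.00153562,  0.00040332,
        0.00107732]), 'tau': array([ 2.31007085e-03, -4.32004023e+01, -2.44694102e+01,  7.19309575e-02,
        5.26535546e-02, -5.40977499e-05]), 'tool_pos': array([ 133.84923738, -507.28121148,  226.12575227]), 'tcp_rot': array([-3.14026052e+00, -2.09709054e-04,  2.57838572e-01]), 'contact_force': array([-0.19232171, -0.3208997 , -0.40904104]), 'moment': array([-0.05674767,  0.00300979,  0.02341408]), 'finger_force': 0.0, 'grip_width': 91.86470593249054}
```

View pics/top0.png

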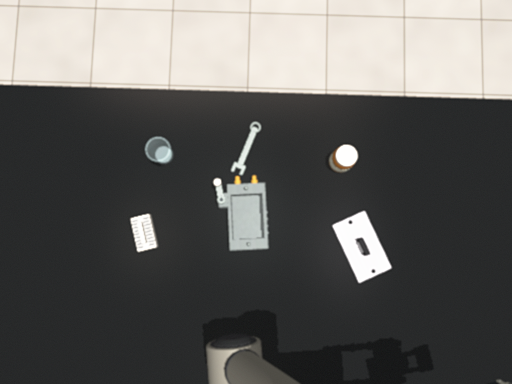

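View pics/scene0.png

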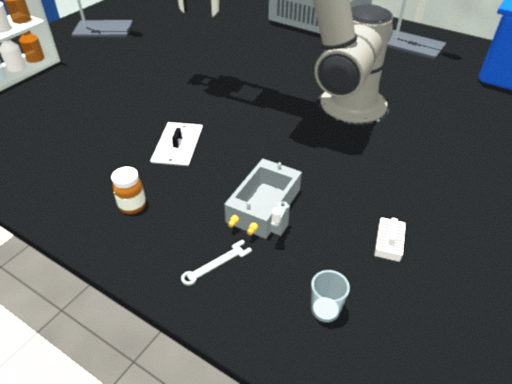

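The top view shows the box at about (248,216) with its stubs up (+x), the cover at (362,246), the cartridge at (144,233) and the latch knob at (217,183). The scene view agrees. Next I measure them.

```bash
cat > h.py <<'E'
from plant import bot
import cv2, numpy as np
from scipy.spatial.transform import Rotation as Ro
def cam(n):
    c=bot.get_calibration(n); f=192/np.tan(np.radians(c['vfov']/2))
    return f,c['cx'],c['cy'],np.array(c['eye']),Ro.from_euler('xyz',c['rotation']).as_matrix()
def ray(n,uv,z):
    f,cx,cy,e,R=cam(n); d=R@np.array([(uv[0]-cx)/f,(uv[1]-cy)/f,1]); return e+d*(z-e[2])/d[2]
def pix(n,p):
    f,cx,cy,e,R=cam(n); q=R.T@(np.array(p,float)-e); return np.array([cx+f*q[0]/q[2],cy+f*q[1]/q[2]])
def quad(n,mask,z):
    cs,_=cv2.findContours(mask,cv2.RETR_EXTERNAL,cv2.CHAIN_APPROX_NONE); c=max(cs,key=cv2.contourArea)
    P=np.array([ray(n,p[0],z)[:2] for p in c],np.float32); (x,y),(w,h),a=cv2.minAreaRect(P)
    if w<h: w,h,a=h,w,a+90
    return np.round([x,y,w,h],1),round(np.radians((a+90)%180-90),3)
E
python3 - <<'E'
from h import *
im=cv2.imread('pics/top0.png'); g=im.min(2)
print(ray('top',(0,0),0),pix('scene',(500,0,0)))
def m(x0,y0,x1,y1,t):
    k=np.zeros_like(g); k[y0:y1,x0:x1]=(g[y0:y1,x0:x1]>t)*255; return k
print('cover',quad('top',m(320,200,400,290,120),6))
print('cart',quad('top',m(120,205,165,260,100),26))
print('house',quad('top',m(228,183,275,256,70),62))
k=m(205,170,224,190,170); ys,xs=np.nonzero(k); print('knob',xs.mean(),ys.mean(),ray('top',(xs.mean(),ys.mean()),109))
c=np.hstack([cv2.resize(im[170:260,205:285],None,fx=5,fy=5,interpolation=cv2.INTER_CUBIC),cv2.resize(im[200:290,325:400],None,fx=5,fy=5,interpolation=cv2.INTER_CUBIC)]); cv2.imwrite('pics/c1.png',c)
E
```

```text
[1222.03231954  807.50061297    0.        ] [273.86200433 190.99024356]
cover (array([ 478.7, -343.3,  191.5,  111.7]), np.float64(0.451))
cart (array([501.4, 307.6, 106.4,  63.9]), np.float64(0.274))
house (array([555.6,  -0.9, 193.8, 115.4]), np.float64(0.035))
knob 217.58333333333334 183.66666666666666 [641.8019579  86.3866022 109.       ]
```

View pics/c1.png

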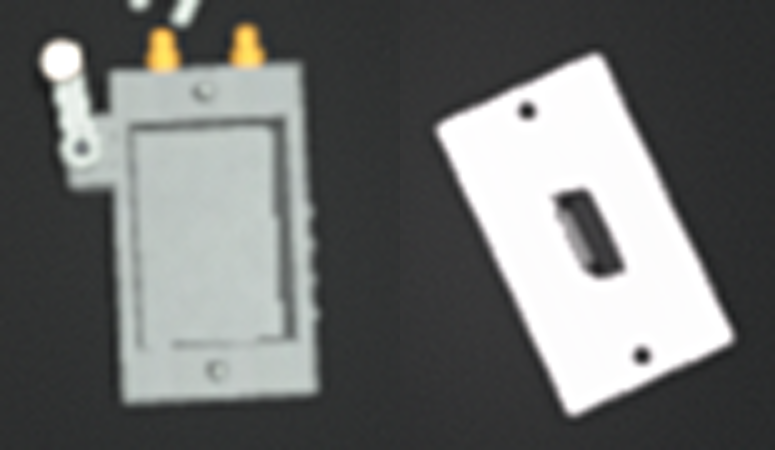

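The crop shows the pins at crop (204,91) and (218,371), the cover holes at (527,111) and (642,355), and the knob at (62,60).

```bash
python3 - <<'E'
from h import *
def cr(x,y,ox,oy): return ((x+.5)/5-.5+ox,(y+.5)/5-.5+oy)
for nm,A,B,o,z in (('pins',(204,91),(218,371),(205,170),80),('holes',(127,111),(242,355),(325,200),6),):
    a=ray('top',cr(*A,*o),z);b=ray('top',cr(*B,*o),z); d=a-b
    print(nm,a,b,(a+b)/2,np.linalg.norm(d),np.arctan2(d[1],d[0]))
print('knob',ray('top',cr(62,60,205,170),109),'pivot',ray('top',cr(80,149,205,170),80))
im=cv2.imread('pics/scene0.png')
# pins in scene: predicted
for p in ((636,-5,80),(476,-5,80)): print(pix('scene',p))
o=bot.get_obs();R=Ro.from_euler('xyz',o['tcp_rot']).as_matrix();print(R.round(3))
cv2.imwrite('pics/c2.png',np.hstack([cv2.resize(im[150:245,215:315],None,fx=4,fy=4,interpolation=cv2.INTER_CUBIC),cv2.resize(im[185:280,350:435],None,fx=4,fy=4,interpolation=cv2.INTER_CUBIC)]))
E
```

```text
pins [635.82589625   8.82982952  80.        ] [476.74815264  -3.98876163  80.        ] [556.28702445   2.42053394  80.        ] 159.59337326877042 0.08040693630384128
holes [ 550.49448393 -308.35782812    6.        ] [ 406.91495682 -378.18368265    6.        ] [ 478.70472037 -343.27075539    6.        ] 159.65816786878185 0.4526452964275843
knob [647.57522786  88.2322845  109.        ] pivot [600.42889955  78.56359321  80.        ]
[242.34954189 198.90424792]
[278.22314404 161.4219847 ]
[[ 0.967  0.255 -0.   ]
 [ 0.255 -0.967  0.001]
 [ 0.    -0.001 -1.   ]]
```

View pics/c2.png

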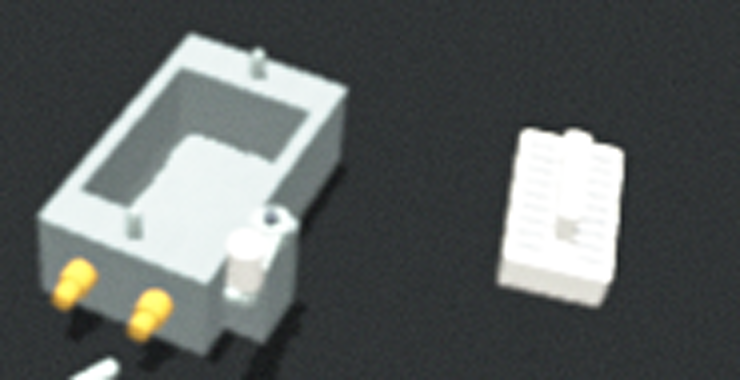

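Box centre is (556.3, 2.4) with yaw 0.080. The measured pivot agrees: predicted (600.4, 78.2), measured (600.4, 78.6). Cover is at (478.7, -343.3) with yaw 0.453. Cartridge is at about (501, 309) with yaw 0.27. I start with the cartridge.

Emit:
jog_arm:
  targets:
    - {"xyz":[0.7,0,0],"spin":0}
    - {"xyz":[0.75,0,0],"spin":0}
    - {"xyz":[0.75,0,0],"spin":0}
    - {"xyz":[0.75,0,0],"spin":0}
    - {"xyz":[0.31,-0.65,0],"spin":0}
    - {"xyz":[0.31,-0.65,0],"spin":0}
    - {"xyz":[0.31,-0.65,0],"spin":0}
    - {"xyz":[0.31,-0.65,0],"spin":0}
    - {"xyz":[0.31,-0.65,0],"spin":0}
    - {"xyz":[0.31,-0.65,0],"spin":0}
  gripper: 70

```text
time: 1.35
tool_pos: [426.3, -106.0, 226.6]
tcp_rot: [-3.142, 0.0, 0.257]
contact_force: [0.4, 0.1, 0.2]
grip_width: 64.2
finger_force: 0.0
```

```bash
cat >> h.py <<'E'
def go(p,yaw=None):
    o=bot.get_obs();R=Ro.from_euler('xyz',o['tcp_rot']).as_matrix();y=o['tcp_rot'][2]
    d=R.T@(np.array(p)-o['tool_pos'])
    print('t',round(o['time'],2),'at',o['tool_pos'].round(1),o['tcp_rot'].round(3),'F',o['contact_force'].round(1),'w',round(o['grip_width'],1),round(o['finger_force'],1))
    print('units',(d/80).round(3),'spin',None if yaw is None else round((y-yaw)/.1,2),'mm',d.round(1))
E
python3 -c "
from h import *
go((501.4,309,100),.274)"
```

```text
t 1.35 at [ 426.3 -106.   226.6] [-3.142  0.     0.257] F [0.4 0.1 0.2] w 64.2 0.0
units [ 2.228 -4.778  1.582] spin -0.17 mm [ 178.3 -382.2  126.6]
```

Emit:
jog_arm:
  targets:
    - {"xyz":[0.318,-0.683,0],"spin":-0.17}
    - {"xyz":[0.318,-0.683,0],"spin":0}
    - {"xyz":[0.318,-0.683,0],"spin":0}
    - {"xyz":[0.318,-0.683,0],"spin":0}
    - {"xyz":[0.318,-0.683,0],"spin":0}
    - {"xyz":[0.318,-0.683,0],"spin":0}
    - {"xyz":[0.318,-0.683,0],"spin":0}
    - {"xyz":[0,0,0.6],"spin":0}
    - {"xyz":[0,0,0.6],"spin":0}
    - {"xyz":[0,0,0.3],"spin":0}

```text
time: 2.6
tool_pos: [493.3, 307.9, 103.3]
tcp_rot: [3.141, 0.005, 0.275]
contact_force: [0.2, -0.1, 0.9]
grip_width: 64.3
finger_force: 0.0
```

```bash
python3 - <<'E'
from h import *
im=bot.capture('scene')
go((501.4,309,29),.274)
p=pix('scene',(501,309,50));print(p)
u,v=p.astype(int); cv2.imwrite('pics/c3.png',cv2.resize(im[v-60:v+50,u-60:u+60],None,fx=5,fy=5,interpolation=cv2.INTER_CUBIC))
E
```

```text
t 2.65 at [492.3 307.3 101.1] [3.14  0.009 0.275] F [-0.3 -1.  -2.7] w 64.3 0.0
units [0.123 0.009 0.9  ] spin 0.01 mm [ 9.9  0.7 72. ]
[392.58357167 226.88100728]
```

View pics/c3.png

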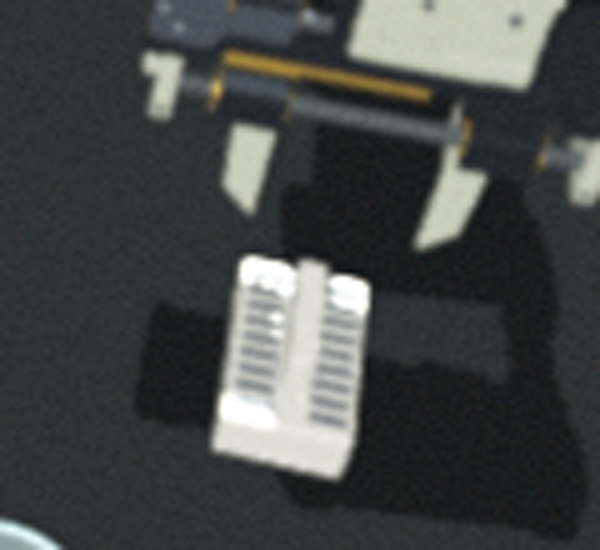

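The fingers straddle the rib (rib centre near crop (305,340)), and the tool is about 10 mm short in x. I correct that and go down.

Emit:
jog_arm:
  targets:
    - {"xyz":[0.11,0,0],"spin":0}
    - {"xyz":[0,0,0.3],"spin":0}
    - {"xyz":[0,0,0.3],"spin":0}
    - {"xyz":[0,0,0.2],"spin":0}
    - {"xyz":[0,0,0.05],"spin":0}
    - {"xyz":[0,0,0],"spin":0}
    - {"xyz":[0,0,0],"spin":0}
    - {"xyz":[0,0,0],"spin":0}
    - {"xyz":[0,0,0],"spin":0}
    - {"xyz":[0,0,0],"spin":0}

```text
time: 3.9
tool_pos: [503.5, 310.8, 38.8]
tcp_rot: [3.142, -0.0, 0.275]
contact_force: [0.2, 0.4, -0.6]
grip_width: 64.2
finger_force: 0.0
```

```bash
python3 -c "
from h import *
go((501.4,309,29),.274)"
```

```text
t 3.9 at [503.5 310.8  38.8] [ 3.142 -0.     0.275] F [ 0.2  0.4 -0.6] w 64.2 0.0
units [-0.032  0.015  0.122] spin 0.01 mm [-2.5  1.2  9.8]
```

Emit:
jog_arm:
  targets:
    - {"xyz":[-0.03,0,0.07],"spin":0}
    - {"xyz":[0,0,0.05],"spin":0}
    - {"xyz":[0,0,0],"spin":0}
    - {"xyz":[0,0,0],"spin":0}
    - {"xyz":[0,0,0],"spin":0}
    - {"xyz":[0,0,0],"spin":0}
    - {"xyz":[0,0,0],"spin":0}
    - {"xyz":[0,0,0],"spin":0}
    - {"xyz":[0,0,0],"spin":0}
    - {"xyz":[0,0,0],"spin":0}
  gripper: 0

```text
time: 5.15
tool_pos: [501.3, 310.3, 29.2]
tcp_rot: [-3.142, -0.0, 0.275]
contact_force: [-0.6, 1.5, 1.2]
grip_width: 11.7
finger_force: 30.0
```

Emit:
jog_arm:
  targets:
    - {"xyz":[0,0,-0.3],"spin":0}
    - {"xyz":[0,0,-0.6],"spin":0}
    - {"xyz":[0,0,-0.6],"spin":0}
    - {"xyz":[-0.05,0.3,0],"spin":0}
    - {"xyz":[-0.06,0.7,0],"spin":0}
    - {"xyz":[-0.06,0.7,0],"spin":0}
    - {"xyz":[-0.06,0.7,0],"spin":0}
    - {"xyz":[-0.06,0.7,0],"spin":0}
    - {"xyz":[-0.06,0.5,0],"spin":0}
    - {"xyz":[-0.04,0.29,0],"spin":0}

```text
time: 6.4
tool_pos: [555.4, -0.2, 148.6]
tcp_rot: [3.142, 0.001, 0.273]
contact_force: [0.4, 0.5, -2.4]
grip_width: 12.0
finger_force: 30.0
```

Emit:
jog_arm:
  targets:
    - {"xyz":[0,0,0],"spin":0.65}
    - {"xyz":[0,0,0],"spin":0.65}
    - {"xyz":[0,0,0],"spin":0.65}
    - {"xyz":[0,0,0],"spin":0}
    - {"xyz":[0,0,0],"spin":0}
    - {"xyz":[0,0,0],"spin":0}
    - {"xyz":[0,0,0],"spin":0}
    - {"xyz":[0,0,0],"spin":0}
    - {"xyz":[0,0,0],"spin":0}
    - {"xyz":[0,0,0],"spin":0}

```text
time: 7.65
tool_pos: [555.6, 2.2, 149.1]
tcp_rot: [3.141, 0.0, 0.08]
contact_force: [0.5, -0.7, -0.8]
grip_width: 11.9
finger_force: 30.0
```

```bash
python3 - <<'E'
from h import *
im=bot.capture('scene')
go((556.3,2.4,39),.08)
p=pix('scene',(556,2,80));print(p)
u,v=p.astype(int); cv2.imwrite('pics/c4.png',cv2.resize(im[v-75:v+65,u-70:u+70],None,fx=4,fy=4,interpolation=cv2.INTER_CUBIC))
E
```

```text
t 7.7 at [555.6   2.2 149.1] [ 3.141 -0.     0.08 ] F [-0.5 -0.5 -1.2] w 12.1 30.0
units [ 0.009 -0.002  1.376] spin -0.0 mm [  0.7  -0.2 110.1]
[263.57776377 180.39100107]
```

View pics/c4.png

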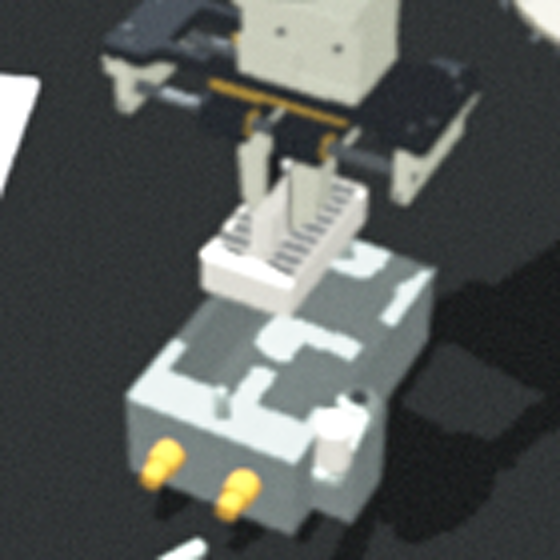

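The cartridge is held level and squarely above the chamber, so I lower it in.

Emit:
jog_arm:
  targets:
    - {"xyz":[0,0,0.3],"spin":0}
    - {"xyz":[0,0,0.4],"spin":0}
    - {"xyz":[0,0,0.3],"spin":0}
    - {"xyz":[0,0,0.15],"spin":0}
    - {"xyz":[0,0,0.1],"spin":0}
    - {"xyz":[0,0,0.1],"spin":0}
    - {"xyz":[0,0,0.03],"spin":0}
    - {"xyz":[0,0,0],"spin":0}
    - {"xyz":[0,0,0],"spin":0}
    - {"xyz":[0,0,0],"spin":0}

```text
time: 8.95
tool_pos: [555.8, 2.1, 39.0]
tcp_rot: [3.141, -0.001, 0.08]
contact_force: [-1.3, 0.7, -0.9]
grip_width: 11.7
finger_force: 30.0
```

Emit:
jog_arm:
  targets:
    - {"xyz":[0,0,0.01],"spin":0}
    - {"xyz":[0,0,0],"spin":0}
    - {"xyz":[0,0,0],"spin":0}
    - {"xyz":[0,0,0],"spin":0}
    - {"xyz":[0,0,-0.1],"spin":0}
    - {"xyz":[0,0,-0.3],"spin":0}
    - {"xyz":[0,0,-0.5],"spin":0}
    - {"xyz":[0,0,-0.6],"spin":0}
    - {"xyz":[0,0,-0.4],"spin":0}
    - {"xyz":[0,0,0],"spin":0}
  gripper: 28

```text
time: 10.2
tool_pos: [557.1, 2.0, 193.3]
tcp_rot: [3.14, -0.006, 0.08]
contact_force: [0.7, -0.8, -1.0]
grip_width: 25.8
finger_force: 0.0
```

```bash
python3 -c "
from h import *
go((478.7,-343.3,100),.4526)"
```

```text
t 10.2 at [557.1   2.  193.3] [ 3.14  -0.006  0.08 ] F [ 0.7 -0.8 -1. ] w 25.8 0.0
units [-1.329  4.223  1.164] spin -3.73 mm [-106.3  337.8   93.1]
```

Emit:
jog_arm:
  targets:
    - {"xyz":[-0.222,0.704,0],"spin":0}
    - {"xyz":[-0.222,0.704,0],"spin":0}
    - {"xyz":[-0.222,0.704,0],"spin":0}
    - {"xyz":[-0.222,0.704,0],"spin":0}
    - {"xyz":[-0.222,0.704,0],"spin":0}
    - {"xyz":[-0.222,0.704,0],"spin":0}
    - {"xyz":[0,0,0.25],"spin":-0.94}
    - {"xyz":[0,0,0.3],"spin":-0.94}
    - {"xyz":[0,0,0.3],"spin":-0.94}
    - {"xyz":[0,0,0.3],"spin":-0.94}
  gripper: 60

```text
time: 11.45
tool_pos: [475.7, -342.7, 96.1]
tcp_rot: [-3.14, 0.001, 0.459]
contact_force: [-0.5, 0.1, 0.5]
grip_width: 55.1
finger_force: 0.0
```

```bash
python3 - <<'E'
from h import *
im=bot.capture('top'); cv2.imwrite('pics/top5.png',im)
go((478.7,-343.3,14),.4526)
p=pix('top',(556,2,60));u,v=p.astype(int)
c=np.hstack([cv2.resize(im[170:260,205:285],None,fx=5,fy=5,interpolation=cv2.INTER_CUBIC),cv2.resize(im[200:290,325:400],None,fx=5,fy=5,interpolation=cv2.INTER_CUBIC)]); cv2.imwrite('pics/c5.png',c)
E
```

```text
t 11.5 at [ 474.2 -341.4   92.9] [-3.135e+00  3.000e-03  4.620e-01] F [-0.9  0.7 -3.1] w 55.0 0.0
units [0.042 0.053 0.985] spin 0.1 mm [ 3.4  4.2 78.8]
```

View pics/c5.png

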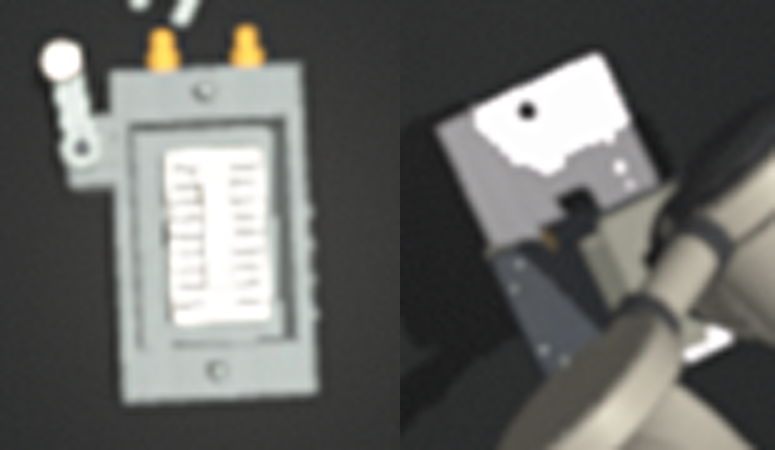

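The cartridge lies flat and centred in the chamber, rib up. The gripper is over the cover handle, so I go down part way and let it settle.

Emit:
jog_arm:
  targets:
    - {"xyz":[0,0,0.3],"spin":0}
    - {"xyz":[0,0,0.3],"spin":0}
    - {"xyz":[0,0,0.2],"spin":0}
    - {"xyz":[0,0,0.05],"spin":0}
    - {"xyz":[0,0,0],"spin":0}
    - {"xyz":[0,0,0],"spin":0}
    - {"xyz":[0,0,0],"spin":0}
    - {"xyz":[0,0,0],"spin":0}
    - {"xyz":[0,0,0],"spin":0}
    - {"xyz":[0,0,0],"spin":0}

```text
time: 12.75
tool_pos: [476.3, -343.2, 30.0]
tcp_rot: [3.141, 0.0, 0.456]
contact_force: [0.5, -0.2, -0.1]
grip_width: 55.1
finger_force: 0.0
```

```bash
python3 -c "
from h import *
go((478.7,-343.3,14),.4526)"
```

```text
t 12.75 at [ 476.3 -343.2   30. ] [3.141 0.    0.456] F [ 0.5 -0.2 -0.1] w 55.1 0.0
units [0.026 0.014 0.2  ] spin 0.03 mm [ 2.1  1.1 16. ]
```

Emit:
jog_arm:
  targets:
    - {"xyz":[0.026,0.014,0.1],"spin":0.03}
    - {"xyz":[0,0,0.1],"spin":0}
    - {"xyz":[0,0,0],"spin":0}
    - {"xyz":[0,0,0],"spin":0}
    - {"xyz":[0,0,0],"spin":0}
    - {"xyz":[0,0,0],"spin":0}
    - {"xyz":[0,0,0],"spin":0}
    - {"xyz":[0,0,0],"spin":0}
    - {"xyz":[0,0,0],"spin":0}
    - {"xyz":[0,0,0],"spin":0}
  gripper: 0

```text
time: 14.0
tool_pos: [478.7, -343.3, 13.9]
tcp_rot: [3.142, 0.0, 0.453]
contact_force: [-1.9, 0.3, -2.4]
grip_width: 15.4
finger_force: 30.0
```

```bash
python3 -c "
from h import *
go((478.7,-343.3,150),.4526)"
```

```text
t 14.0 at [ 478.7 -343.3   13.9] [3.142 0.    0.453] F [-1.9  0.3 -2.4] w 15.4 30.0
units [ 0.     0.    -1.702] spin 0.0 mm [   0.     0.  -136.1]
```

Emit:
jog_arm:
  targets:
    - {"xyz":[0,0,-0.2],"spin":0}
    - {"xyz":[0,0,-0.5],"spin":0}
    - {"xyz":[0,0,-0.6],"spin":0}
    - {"xyz":[0,0,-0.4],"spin":0}
    - {"xyz":[0.2,-0.26,0],"spin":0}
    - {"xyz":[0.4,-0.5,0],"spin":0}
    - {"xyz":[0.4,-0.5,0],"spin":0}
    - {"xyz":[0.4,-0.5,0],"spin":0}
    - {"xyz":[0.4,-0.5,0],"spin":0}
    - {"xyz":[0.4,-0.5,0],"spin":0}

```text
time: 15.25
tool_pos: [540.7, -66.2, 151.3]
tcp_rot: [3.14, -0.001, 0.453]
contact_force: [0.5, 0.1, -3.4]
grip_width: 15.7
finger_force: 30.0
```

Emit:
jog_arm:
  targets:
    - {"xyz":[0.36,-0.45,0],"spin":0}
    - {"xyz":[0.2,-0.25,0],"spin":0}
    - {"xyz":[0,0,0],"spin":0.6}
    - {"xyz":[0,0,0],"spin":0.8}
    - {"xyz":[0,0,0],"spin":0.8}
    - {"xyz":[0,0,0],"spin":0.8}
    - {"xyz":[0,0,0],"spin":0.5}
    - {"xyz":[0,0,0],"spin":0.2}
    - {"xyz":[0,0,0],"spin":0}
    - {"xyz":[0,0,0],"spin":0}

```text
time: 16.5
tool_pos: [556.1, 2.2, 150.1]
tcp_rot: [3.141, -0.0, 0.083]
contact_force: [-0.0, -0.1, -4.1]
grip_width: 15.7
finger_force: 30.0
```

```bash
python3 -c "
from h import *
go((556.3,2.4,110),.08)"
```

```text
t 16.5 at [556.1   2.2 150.1] [ 3.141 -0.     0.083] F [-0.  -0.1 -4.1] w 15.7 30.0
units [ 0.002 -0.002  0.501] spin 0.03 mm [ 0.2 -0.2 40.1]
```

Emit:
jog_arm:
  targets:
    - {"xyz":[0,0,0.2],"spin":0.03}
    - {"xyz":[0,0,0.25],"spin":0}
    - {"xyz":[0,0,0.15],"spin":0}
    - {"xyz":[0,0,0.05],"spin":0}
    - {"xyz":[0,0,0],"spin":0}
    - {"xyz":[0,0,0],"spin":0}
    - {"xyz":[0,0,0],"spin":0}
    - {"xyz":[0,0,0],"spin":0}
    - {"xyz":[0,0,0],"spin":0}
    - {"xyz":[0,0,0],"spin":0}

```text
time: 17.75
tool_pos: [556.1, 2.2, 97.9]
tcp_rot: [3.141, -0.0, 0.08]
contact_force: [-0.1, -0.2, -3.9]
grip_width: 15.3
finger_force: 30.0
```

```bash
python3 - <<'E'
from h import *
a=bot.capture('top'); b=bot.capture('scene')
go((556.3,2.4,76),.08)
cv2.imwrite('pics/t6.png',a); cv2.imwrite('pics/s6.png',b)
c=np.hstack([cv2.resize(a[170:260,205:285],None,fx=5,fy=5,interpolation=cv2.INTER_CUBIC),cv2.resize(b[140:230,220:300],None,fx=5,fy=5,interpolation=cv2.INTER_CUBIC)]); cv2.imwrite('pics/c6.png',c)
E
```

```text
t 17.85 at [556.2   2.2  97.9] [ 3.141 -0.     0.08 ] F [ 1.1 -1.3 -4.5] w 15.7 30.0
units [ 0.002 -0.002  0.274] spin -0.0 mm [ 0.2 -0.2 21.9]
```

View pics/c6.png

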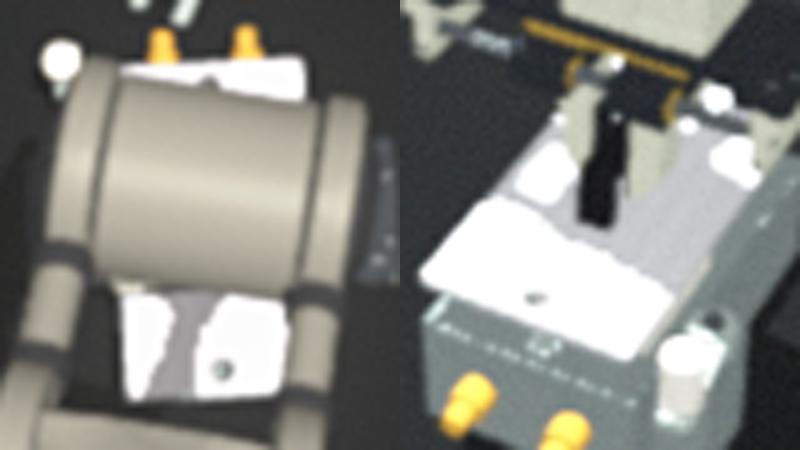

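The far hole shows at crop (223,369), whereas its pin tip was at (218,371). The cover may sit about 2–3 mm towards -y, so I measure the holes.

```bash
python3 - <<'E'
from h import *
def cen(fn,x,y,r=3,hi=None):
    g=cv2.imread(fn).min(2).astype(float); w=g[y-r:y+r+1,x-r:x+r+1]; w=np.clip(np.median(w)*1.0-15-w,0,None)
    yy,xx=np.mgrid[y-r:y+r+1,x-r:x+r+1]; return (w*xx).sum()/w.sum(),(w*yy).sum()/w.sum()
h=cen('pics/t6.png',249,243); print('hole far',h,ray('top',h,90))
g=cv2.imread('pics/t6.png').min(2); print(g[238:249,243:256])
g=cv2.imread('pics/top5.png').min(2); print(g[238:249,243:256])
hs=(220+(537+.5-400)/5-.5,140+298.5/5-.5); print('scene near hole',hs,ray('scene',hs,90))
ps=(215+135/4-.4,150+210/4-.4); print('scene near pin tip',ps,ray('scene',ps,80)); ps=(215+259/4-.4,150+50/4-.4); print('far',ray('scene',ps,80))
g=cv2.imread('pics/s6.png').min(2); print(g[194:205,240:256])
E
```

```text
hole far (np.float64(249.42450142450141), np.float64(243.514245014245)) [477.78732367  -7.48191386  90.        ]
[[157 189 244 255 253 252 252 252 252 252 252 252 252]
 [169 224 252 254 253 253 253 253 253 253 252 252 253]
 [180 240 255 254 254 253 253 253 254 253 253 252 253]
 [182 242 255 254 252 243 236 238 248 253 253 253 253]
 [181 242 255 252 235 200 178 178 222 251 254 253 253]
 [182 242 255 248 218 182 165 136 183 246 254 253 253]
 [181 243 255 250 223 191 166 136 187 248 254 253 253]
 [182 243 255 253 239 201 168 172 227 253 254 253 253]
 [182 243 255 255 252 237 226 238 252 255 255 254 254]
 [185 243 255 255 255 254 253 255 255 255 255 255 255]
 [182 235 254 255 254 251 250 252 250 246 243 243 242]]
[[168 169 170 173 174 173 173 175 180 185 186 186 182]
 [171 172 174 176 177 176 176 176 182 186 188 187 186]
 [191 190 190 191 191 191 190 190 191 194 195 194 193]
 [193 194 195 191 188 187 189 192 194 196 197 196 195]
 [193 194 190 172 158 164 173 183 193 196 196 196 193]
 [192 193 187 156 143 174 179 180 191 196 196 196 195]
 [193 192 187 158 149 181 184 179 191 198 196 196 1
[... 455 characters left out ...]
 255 255 255 255 255 255 255]
 [255 255 255 255 255 255 255 255 255 255 255 255 255 255 255 255]
 [255 255 255 255 255 255 255 255 255 255 255 255 255 255 255 255]
 [255 255 255 255 255 255 255 255 255 255 255 255 255 255 255 255]
 [255 255 255 255 254 237 224 227 236 251 255 255 255 255 255 255]
 [255 255 255 255 245 184 165 183 197 230 255 255 255 255 255 255]
 [255 255 255 255 252 214 177 198 226 245 255 255 255 255 255 255]
 [255 255 255 255 255 255 248 248 254 255 255 255 255 255 255 255]
 [225 241 251 255 255 255 255 255 255 255 255 255 255 255 255 255]
 [162 175 197 226 246 255 255 255 255 255 255 255 255 255 255 255]
 [132 134 147 166 195 224 241 251 255 255 255 255 255 255 255 255]]
```

```bash
python3 - <<'E'
from h import *
def edge(v,s,hi):   # first subpixel crossing of mid level between bench and hi
    t=(v[0]+hi)/2
    i=np.argmax(v>t); return s(i-1+(t-v[i-1])/(v[i]-v[i-1]))
H=cv2.imread('pics/top5.png').min(2).astype(float); C=cv2.imread('pics/t6.png').min(2).astype(float)
def P(uv,z): return ray('top',uv,z)[:2]
c0=np.array([556.15,2.2]); r=np.array([[np.cos(.08),np.sin(.08)],[-np.sin(.08),np.cos(.08)]])
for nm,G,z,hi in(('house',H,62,190),('cover',C,90,250)):
    L=[edge(G[y,220:240],lambda i:220+i,hi) for y in range(238,247)]
    B=[edge(G[262:240:-1,x],lambda i:262-i,hi) for x in (233,234,235,236,245,246,247)]
    R=[edge(G[y,280:255:-1],lambda i:280-i,hi) for y in range(185,189)]
    print(nm,'+y',np.round([(r@(P((l,y),z)-c0))[1] for l,y in zip(L,range(238,247))],1))
    print('  -x',np.round([(r@(P((x,b),z)-c0))[0] for b,x in zip(B,(233,234,235,236,245,246,247))],1))
    print('  -y',np.round([(r@(P((R_,y),z)-c0))[1] for R_,y in zip(R,range(185,189))],1))
E
```

```text
house +y [55.8 56.  56.  56.1 55.8 55.6 55.6 55.8 55.9]
  -x [-95.1 -95.3 -95.6 -95.3 -95.5 -95.5 -95.5]
  -y [-55.9 -55.8 -56.1 -56.4]
cover +y [52.6 52.8 53.  53.  52.9 52.8 52.8 53.  53.1]
  -x [-90.9 -87.5 -79.5 -74.2 -93.2 -93.3 -93.2]
  -y [-57.7 -57.6 -57.5 -57.2]
```

The box outline is centred on the TCP's position, but the cover sits about 2.3 mm to -y and 1.3 mm to +x of it. I shift it and lower it onto the pin tips.

Emit:
jog_arm:
  targets:
    - {"xyz":[-0.016,-0.029,0],"spin":0}
    - {"xyz":[0,0,0],"spin":0}
    - {"xyz":[0,0,0.03],"spin":0}
    - {"xyz":[0,0,0.03],"spin":0}
    - {"xyz":[0,0,0.03],"spin":0}
    - {"xyz":[0,0,0.03],"spin":0}
    - {"xyz":[0,0,0.03],"spin":0}
    - {"xyz":[0,0,0],"spin":0}
    - {"xyz":[0,0,0],"spin":0}
    - {"xyz":[0,0,0],"spin":0}

```text
time: 19.1
tool_pos: [554.8, 4.4, 86.0]
tcp_rot: [3.141, -0.0, 0.08]
contact_force: [0.2, 0.9, -4.3]
grip_width: 15.7
finger_force: 30.0
```

```bash
python3 - <<'E'
from h import *
a=bot.capture('top'); b=bot.capture('scene')
go((556.3,2.4,76),.08); print(bot.get_obs()['moment'])
cv2.imwrite('pics/t7.png',a)
c=np.hstack([cv2.resize(a[170:260,205:285],None,fx=5,fy=5,interpolation=cv2.INTER_CUBIC),cv2.resize(b[140:230,220:300],None,fx=5,fy=5,interpolation=cv2.INTER_CUBIC)]); cv2.imwrite('pics/c7.png',c)
E
```

```text
t 19.2 at [554.7   4.4  86. ] [ 3.141 -0.     0.08 ] F [-0.7  0.3 -4.9] w 16.0 30.0
units [0.018 0.027 0.125] spin -0.0 mm [ 1.4  2.1 10. ]
[ 0.01684034 -0.00381991  0.01876198]
```

View pics/c7.png

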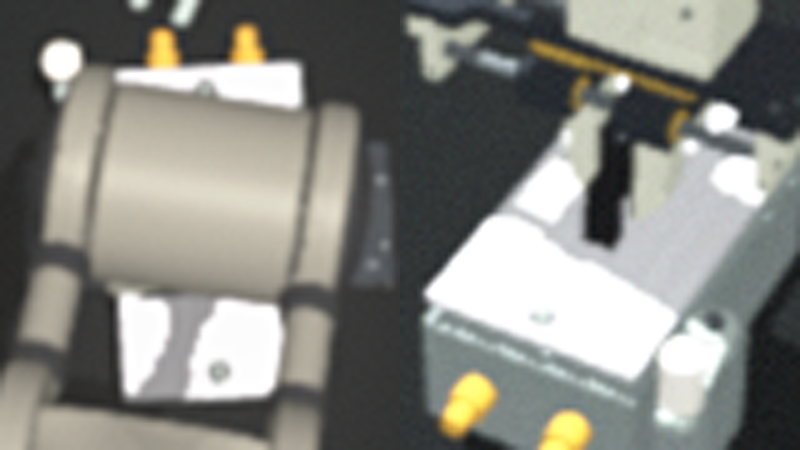

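Both pins now show inside the holes at crop (219,372) and (205,90), with no contact force. I lower the rest of the way.

Emit:
jog_arm:
  targets:
    - {"xyz":[0,0,0.03],"spin":0}
    - {"xyz":[0,0,0.03],"spin":0}
    - {"xyz":[0,0,0.03],"spin":0}
    - {"xyz":[0,0,0.02],"spin":0}
    - {"xyz":[0,0,0.01],"spin":0}
    - {"xyz":[0,0,0],"spin":0}
    - {"xyz":[0,0,0],"spin":0}
    - {"xyz":[0,0,0],"spin":0}
    - {"xyz":[0,0,0],"spin":0}
    - {"xyz":[0,0,0],"spin":0}

```text
time: 20.45
tool_pos: [554.7, 4.4, 76.3]
tcp_rot: [3.141, -0.0, 0.08]
contact_force: [-0.5, -0.7, -3.7]
grip_width: 15.9
finger_force: 30.0
```

Cover is down: TCP at 76.3, which matches the seated height. I release it and back off upward.

Emit:
jog_arm:
  targets:
    - {"xyz":[0,0,0],"spin":0}
    - {"xyz":[0,0,0],"spin":0}
    - {"xyz":[0,0,0],"spin":0}
    - {"xyz":[0,0,0],"spin":0}
    - {"xyz":[0,0,0],"spin":0}
    - {"xyz":[0,0,-0.1],"spin":0}
    - {"xyz":[0,0,-0.3],"spin":0}
    - {"xyz":[0,0,-0.5],"spin":0}
    - {"xyz":[0,0,-0.3],"spin":0}
    - {"xyz":[0,0,0],"spin":0}
  gripper: 40

```text
time: 21.7
tool_pos: [555.9, 4.3, 174.7]
tcp_rot: [3.14, -0.005, 0.08]
contact_force: [-0.2, 0.2, 0.0]
grip_width: 37.1
finger_force: 0.0
```

Emit:
jog_arm:
  targets:
    - {"xyz":[0.3,-0.35,0],"spin":0}
    - {"xyz":[0.4,-0.5,0],"spin":0}
    - {"xyz":[0.4,-0.5,0],"spin":0}
    - {"xyz":[0.12,-0.15,0],"spin":0}
    - {"xyz":[0,0,0],"spin":0}
    - {"xyz":[0,0,0],"spin":0}
    - {"xyz":[0,0,0],"spin":0}
    - {"xyz":[0,0,0],"spin":0}
    - {"xyz":[0,0,0],"spin":0}
    - {"xyz":[0,0,0],"spin":0}
  gripper: 0

```text
time: 22.95
tool_pos: [642.4, 131.7, 172.4]
tcp_rot: [3.142, -0.0, 0.08]
contact_force: [0.1, 0.1, 0.7]
grip_width: 0.2
finger_force: 0.0
```

```bash
cat >> h.py <<'E'
def box(x,y): c,s=np.cos(.08),np.sin(.08); return np.array([554.8+c*x-s*y,4.5+s*x+c*y])
E
python3 - <<'E'
from h import *
a=bot.capture('top'); b=bot.capture('scene')
go((*box(98,117),86),.08)
c=np.hstack([cv2.resize(a[165:260,195:285],None,fx=4,fy=4,interpolation=cv2.INTER_CUBIC),cv2.resize(b[130:225,210:310],None,fx=4,fy=4,interpolation=cv2.INTER_CUBIC)]); cv2.imwrite('pics/c8.png',c)
E
```

```text
t 23.05 at [642.4 131.8 172.3] [ 3.141 -0.     0.08 ] F [-0.5  0.6 -0.8] w 0.7 0.0
units [0.006 0.036 1.079] spin -0.0 mm [ 0.5  2.9 86.3]
```

View pics/c8.png

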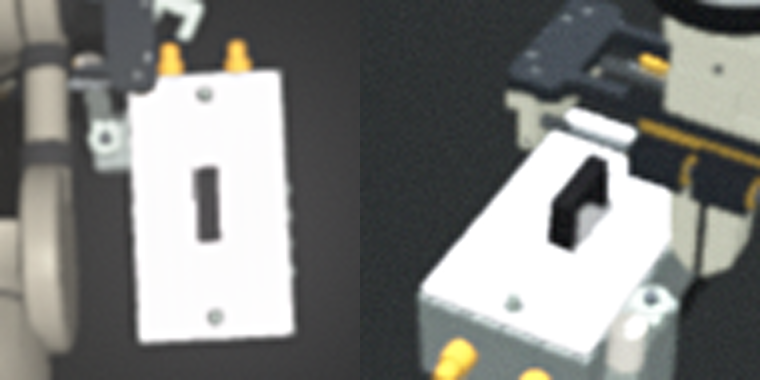

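The cover sits flat with both pins through, at crop (205,93) and (215,316), and its handle up. The closed fingers are beyond the knob on +y. I lower them to push the knob.

Emit:
jog_arm:
  targets:
    - {"xyz":[0,0,0.3],"spin":0}
    - {"xyz":[0,0,0.4],"spin":0}
    - {"xyz":[0,0,0.3],"spin":0}
    - {"xyz":[0,0,0.08],"spin":0}
    - {"xyz":[0,0,0],"spin":0}
    - {"xyz":[0,0,0],"spin":0}
    - {"xyz":[0,0.1,0],"spin":0}
    - {"xyz":[0,0.1,0],"spin":0}
    - {"xyz":[0,0.05,0],"spin":0}
    - {"xyz":[0,0,0],"spin":0}

```text
time: 24.3
tool_pos: [644.0, 111.3, 86.0]
tcp_rot: [3.141, 0.0, 0.079]
contact_force: [0.5, -0.3, 0.3]
grip_width: 0.3
finger_force: 0.0
```

```bash
python3 -c "
from h import *
go((*box(90,67),86),.08)"
```

```text
t 24.3 at [644.  111.3  86. ] [3.141 0.    0.079] F [ 0.5 -0.3  0.3] w 0.3 0.0
units [-0.093  0.404 -0.   ] spin -0.01 mm [-7.4 32.3 -0. ]
```

Emit:
jog_arm:
  targets:
    - {"xyz":[0,0.08,0],"spin":0}
    - {"xyz":[0,0.08,0],"spin":0}
    - {"xyz":[-0.02,0.08,0],"spin":0}
    - {"xyz":[-0.04,0.08,0],"spin":0}
    - {"xyz":[-0.04,0.08,0],"spin":0}
    - {"xyz":[0,0,0],"spin":0}
    - {"xyz":[0,-0.1,0],"spin":0}
    - {"xyz":[0,-0.05,0],"spin":0}
    - {"xyz":[0.2,0,0],"spin":0}
    - {"xyz":[0.2,0,0],"spin":0}

```text
time: 25.55
tool_pos: [669.8, 94.6, 86.0]
tcp_rot: [3.141, 0.0, 0.081]
contact_force: [1.0, -0.1, -1.4]
grip_width: 0.4
finger_force: 0.0
```

```bash
python3 - <<'E'
from h import *
b=bot.capture('scene')
go((*box(118,32),86),.08)
cv2.imwrite('pics/c9.png',cv2.resize(b[130:245,210:330],None,fx=4,fy=4,interpolation=cv2.INTER_CUBIC))
E
```

```text
t 25.6 at [671.6  94.5  86. ] [ 3.141e+00 -2.000e-03  8.000e-02] F [-1.1 -1.1 -1. ] w 0.2 0.0
units [-0.07   0.605 -0.   ] spin 0.0 mm [-5.6 48.4 -0. ]
```

View pics/c9.png

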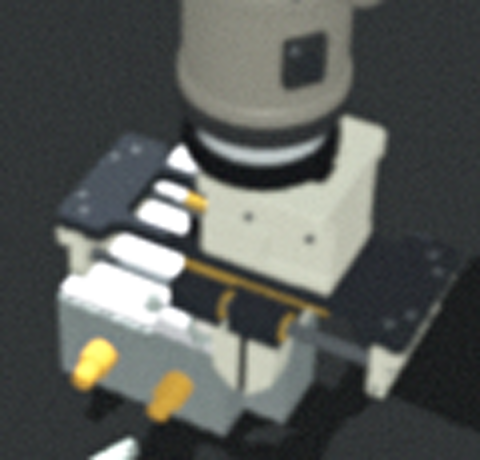

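The knob has swung inward, to about crop (190,325). The fingers now go round to its +x side and push toward -x.

Emit:
jog_arm:
  targets:
    - {"xyz":[0,0.2,0],"spin":0}
    - {"xyz":[0,0.25,0],"spin":0}
    - {"xyz":[0,0.15,0],"spin":0}
    - {"xyz":[0,0,0],"spin":0}
    - {"xyz":[-0.1,0,0],"spin":0}
    - {"xyz":[-0.1,0,0],"spin":0}
    - {"xyz":[-0.1,0,0],"spin":0}
    - {"xyz":[-0.1,0,0],"spin":0}
    - {"xyz":[-0.1,0,0],"spin":0}
    - {"xyz":[0,0,0],"spin":0}

```text
time: 26.85
tool_pos: [632.6, 43.3, 86.2]
tcp_rot: [-3.141, 0.001, 0.08]
contact_force: [-0.3, -0.2, 0.5]
grip_width: 0.8
finger_force: 0.0
```

```bash
python3 -c "
from h import *
go((*box(69.5,32),86),.08)"
```

```text
t 26.85 at [632.6  43.3  86.2] [-3.141e+00  1.000e-03  8.000e-02] F [-0.3 -0.2  0.5] w 0.8 0.0
units [-0.14   0.005  0.002] spin 0.0 mm [-11.2   0.4   0.2]
```

Emit:
jog_arm:
  targets:
    - {"xyz":[-0.05,0,0],"spin":0}
    - {"xyz":[-0.04,0,0],"spin":0}
    - {"xyz":[-0.03,0,0],"spin":0}
    - {"xyz":[-0.01,0,0],"spin":0}
    - {"xyz":[-0.01,0,0],"spin":0}
    - {"xyz":[0,0,0],"spin":0}
    - {"xyz":[0,0,0],"spin":0}
    - {"xyz":[0,0,0],"spin":0}
    - {"xyz":[0,0,0],"spin":0}
    - {"xyz":[0,0,0],"spin":0}

```text
time: 28.1
tool_pos: [624.3, 42.2, 86.0]
tcp_rot: [3.142, -0.005, 0.08]
contact_force: [8.5, 0.1, -4.1]
grip_width: 0.2
finger_force: 4.4
```

Force rises to 8.5 N, as it would at the stop. I press a little more to confirm, then back away and up.

Emit:
jog_arm:
  targets:
    - {"xyz":[-0.015,0,0],"spin":0}
    - {"xyz":[-0.01,0,0],"spin":0}
    - {"xyz":[0,0,0],"spin":0}
    - {"xyz":[0,0,0],"spin":0}
    - {"xyz":[0,0,0],"spin":0}
    - {"xyz":[0,0,0],"spin":0}
    - {"xyz":[0,0,0],"spin":0}
    - {"xyz":[0,0,0],"spin":0}
    - {"xyz":[0,0,0],"spin":0}
    - {"xyz":[0,0,0],"spin":0}

```text
time: 29.35
tool_pos: [624.1, 42.2, 86.1]
tcp_rot: [3.141, -0.009, 0.08]
contact_force: [15.1, 1.1, -8.4]
grip_width: 0.3
finger_force: 7.6
```

Emit:
jog_arm:
  targets:
    - {"xyz":[0.1,0,0],"spin":0}
    - {"xyz":[0.2,0,0],"spin":0}
    - {"xyz":[0.1,0,-0.2],"spin":0}
    - {"xyz":[0,0,-0.5],"spin":0}
    - {"xyz":[0,0,-0.5],"spin":0}
    - {"xyz":[0,-0.6,0],"spin":0}
    - {"xyz":[0,-0.7,0],"spin":0}
    - {"xyz":[0,-0.7,0],"spin":0}
    - {"xyz":[0,-0.6,0],"spin":0}
    - {"xyz":[0,0,0],"spin":0}

```text
time: 30.6
tool_pos: [633.8, 255.6, 181.1]
tcp_rot: [-3.141, 0.002, 0.085]
contact_force: [0.2, -0.1, -0.8]
grip_width: 0.6
finger_force: 0.0
```

```bash
python3 - <<'E'
from h import *
a=bot.capture('top'); b=bot.capture('scene'); cv2.imwrite('pics/t9.png',a); cv2.imwrite('pics/s9.png',b)
go((*box(69.5,32),86),.08)
c=np.hstack([cv2.resize(a[165:260,195:285],None,fx=4,fy=4,interpolation=cv2.INTER_CUBIC),cv2.resize(b[130:225,210:310],None,fx=4,fy=4,interpolation=cv2.INTER_CUBIC)]); cv2.imwrite('pics/c10.png',c)
E
```

```text
t 30.7 at [634.9 251.9 181.3] [3.141e+00 2.000e-03 8.100e-02] F [ 0.7 -0.3  0.6] w 0.6 0.0
units [-0.377  2.601  1.194] spin 0.01 mm [-30.1 208.1  95.5]
```

View pics/c10.png

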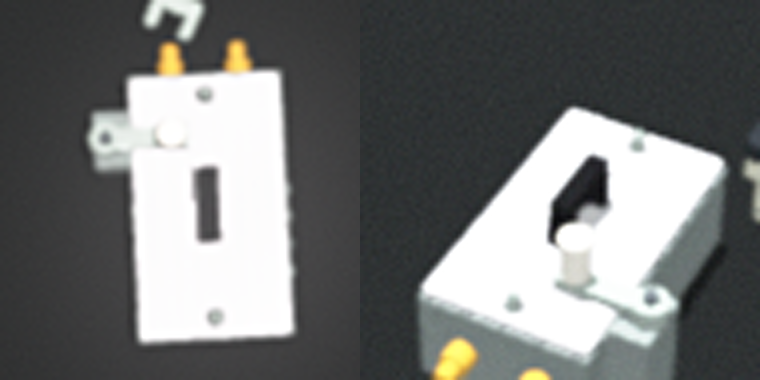

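The arm lies across the seated cover with the knob at crop (171,132). It held against 15 N with only 0.2 mm of movement, so it is at its stop. The robot is clear, and I hand in.

```bash
python3 -c "
from plant import bot
print(bot.close_job())"
```

```text
the job is handed in; nothing more can be done
None
```

The filter box is closed up and handed in at about 31 s: the cartridge lies flat with its rib up, the cover is seated on both pins with its handle up, and the hold-down arm is at its stop; the beaker, jar and wrench were not touched.

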